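# Reset the margin dial of a binding machine

## Robot

A 7-joint arm with a two-finger parallel gripper is mounted at the origin on the work surface. World frame = base frame: x ahead of the robot, y to its left, z up, the work surface at z = 0. Lengths are in m, angles in rad, forces in N, time in s.
With the tool pointing down it reaches from about 0.425 to 0.825 m from the base axis. Payload 3.6 kg.
Tool frame: the origin (TCP) lies where the fingers leave the gripper's body, on its centre line; the fingertips stand 73 mm ahead of it and the grasp point (between the pads) lies 54 mm ahead of it; x points along the fingers, y is the direction in which the jaws open and shut, and the axes are right-handed (so a half turn about x gives the same grasp; the last joint's range is limited). The gripper opens to 85 mm and grips with 20 to 120 N. Pads are 22 mm wide; open, the fingers measure 114 mm over their backs; the gripper's body (76 mm by 85 mm) begins 54 mm behind the grasp point. The pads swing forward as they close: fully open they stand 13 mm farther back than shut.
Start: joints at [-1.353, 0.615, -0.013, 1.423, 0.008, 1.103, -0.04], TCP at [0.158, 0.631, 0.304] pointing down, gripper open.
Joint ranges: [-3.12, 3.12], [-0.3, 2.06], [-1.34, 1.32], [0.26, 2.42], [-1.36, 4.5], [0.01, 1.98], [-2.84, 2.84]. Speed limits (rad/s): [2.79, 2.79, 3.14, 3.14, 3.14, 3.14, 3.14].

## Interface

Orientations are given as a unit quaternion [x, y, z, w].
In Python, from station import arm, snapshot, camera_info, ticket gives the robot as it stands. Calls block until the motion is done:
- arm.movep(position, orientation): joint-space move of the TCP to a pose.
- arm.line_to(position, velocity=0.15, ori=None): straight line of the TCP; ori=None keeps the orientation; velocity is the mean speed in m/s.
- arm.move_j(angles): joint-space move.
- arm.move_gripper(opening, effort=None): opening from 0.0 (shut) to 1.0 (fully open); effort is the grip in N (None keeps the last); returns when the fingers have stopped.
- arm.pause(seconds).
- arm.ik(position, orientation): joint angles nearest the present ones, or None.
- snapshot(name): name is "scene" or "top" or "wrist"; returns the picture (400x640x3 uint8, blue, green, red); there is no depth.
- camera_info(name): a dict with "fx", "fy", "cx", "cy" (pixels), "R" (3x3) and "t" (3): a world point X has camera coordinates R X + t; the wrist camera has in their place "T_tool_cam" (4x4, takes a point from camera to tool coordinates, whose origin is the TCP and whose axes are the tool frame's). Camera axes: x right, y down, z forward; pixel columns grow to the right and rows downward; lengths in m; the calibration is good to about 2 mm. The wrist camera is an equidistant fisheye: a pixel r from the principal point sees the ray r / f radians off the axis. A picture is of the moment at which its call begins: read the wrist's pose just before it. camera_info takes no time and is no camera call.
A pose or a line that the arm cannot do raises arm.MotionError and nothing moves.
- ticket.finish_job(): hands the job in, once; it reports no verdict.
Readings, each from a call of its own:
- arm.read_time(): time.
- arm.read_joint_positions(): joint angles.
- arm.read_dq(): joint speeds.
- arm.read_effort(): joint torques, N m.
- arm.read_tool_pos(): TCP position.
- arm.read_eef_rot(): TCP orientation.
- arm.read_ft_force(): force on the tool from outside, world axes, zero at the start.
- arm.read_wrist_torque(): the same for the moment, N m.
- arm.read_opening(): opening from 0.0 (shut) to 1.0 (fully open).
Only numpy, scipy, OpenCV 4.12 (cv2) and the standard library are available. Lean on these libraries where they do the work, as an engineer would, in place of code of your own. Each camera call takes 0.05 s, during which the arm holds its last target.

## Task

Reset the margin dial of the grey binding machine to the notch just past the orange pointer on its collar: pull the black knob up to unlock it, turn it clockwise to the pointer, feel on from there, clockwise, for the notch and push the knob back down in it until it is fully home. Do not force it: never turn it hard while locked, and never press it down hard, in its notch or beside it (10 N on the key is plenty, 20 N is too much). Let go of it, and leave the stapler, bottle and mouse where they are.

Things in the scene. Friction and masses are not known exactly. Their poses are not given: they have to be found in the camera images.
- machine: grey comb-binding machine, fixed to the desk, 300 (its x, depth) x 400 (its y, width) x 130 mm high; origin at the centre of its underside. The dial lies on its flat top, 80 mm from its centre towards its +y. A row of 20 mm high steel comb teeth runs along its far edge 112 mm beyond the dial; a punch lever is on its -y side.
- knob_grip (a point): on the black knob's vertical axis, 40 mm above the machine's top while locked. The grip is an upright bar 50 mm long (this frame's x), 14 thick (y), 37 high, its top 12 mm above this point, on a round skirt 62 mm across whose upper face is 24 mm below this point. A white line on the bar marks its pointing end, +x of this frame. Pinch the bar across its thickness, from above.
- pull (a joint): how far the knob is pulled up, m: 0 locked (fully home), stop at 0.014. It moves against 3 N of friction, so it stays at whatever height it is left, and does not fall back by itself. In the lock or the notch the knob cannot turn until pulled to 0.005; above 0.006 it turns freely.
- knob (a joint): turn of the knob, rad: 0 at the start, grows clockwise seen from above, stop at 1.75; light friction (0.03 N m). The pointer lies 0.55 to 0.95 rad clockwise from the start.
- collar_mark (a point): top of the orange pointer on the fixed aluminium collar round the knob, 44 mm out from the knob's axis, 11 mm above the machine's top; x of this frame points outward. The pointer shows where to begin feeling for the notch: when the knob is set, its white line points 0.08 to 0.44 rad (5 to 25 degrees) clockwise past it, differently each time.
- collar: the collar, 92 mm across, 9 mm high; origin on the knob's axis at the machine's top, x towards the pointer. Below it is a sprung seat: from the pointer to the notch, and past it, the key lands on it at pull = 0.005; it gives way 1 mm per 3 N after a first 3 N and pushes back up. The notch's floor (pull = 0) is on the same spring. Slid over the notch under light pressure, the key drops in and the force falls.
- key: 6 mm square steel key under the knob's skirt, 24 mm out from the axis on the side of the white line (not visible from above); origin on the knob's axis, at the height of the machine's top while locked, x towards the white line. The notch is 8 mm wide, so it takes the key only within 0.04 rad of its middle.
- stapler_mid (a point): bystander: blue and black stapler, 130 x 34 x 46 mm, lying on the machine's top; point at its centre
- bottle_mid (a point): bystander: brown bottle, 68 mm across, 210 mm high, standing on the desk; point at its centre
- mouse_mid (a point): bystander: black computer mouse, 105 x 58 x 32 mm, on a grey pad; point at its centre

How it is judged:
On the way, in this order (a step that is already met when the one before it is completed fails the run):
1. the knob is pulled up out of its lock, by more than 6 mm (value of joint pull above 0.006 m), for 0.1 s.
2. the knob, still pulled out, is turned clockwise to the pointer, or past it (value of joint pull above 0.003 m and y of collar_mark in the frame of knob_grip above -0.002 m), for 0.05 s.
At the end, for the whole second after the job is handed in: the knob's white line points 0.02 to 0.52 rad clockwise past the collar's orange pointer and the knob is fully home in its notch (pulled out by less than 1.5 mm), with the gripper off it (y of collar_mark in the frame of knob_grip between 0.001 and 0.022 m and value of joint pull between -0.0025 and 0.0015 m and contact force between the fingers and anything else below 0.2 N); the robot touches nothing.
It fails at once if the key forced: more than 20 N on it from the lock, the seat or the notch (contact force between key and anything else above 20 N).
It fails at once if stapler pushed or knocked (distance of stapler_mid from where it was at the start of the episode above 0.03 m).
It fails at once if bottle pushed or knocked (distance of bottle_mid from where it was at the start of the episode above 0.03 m).
It fails at once if mouse pushed or knocked (distance of mouse_mid from where it was at the start of the episode above 0.03 m).
It also fails if it takes over 58 s, if anything falls off the work surface, if the arm or the gripper's body presses on something with over 40 N, if the wrist force passes 120 N, or if a joint passes its speed limit or range.

## Working session

There is one attempt and no reset: what is moved stays moved. The work goes in short steps, each a Python script; the robot and the scene stay as the last script left them, time stands still between calls to the robot, and variables do not carry over. Pictures are saved under pics/ and viewed, and the job is handed in when it is done.

```bash
mkdir -p pics; ls
python3 - <<'E'
from station import arm, snapshot, camera_info, ticket
import cv2
print(arm.read_time(),arm.read_tool_pos(),arm.read_eef_rot(),arm.read_opening())
for n in ["scene","top","wrist"]:
    cv2.imwrite(f"pics/{n}0.png",snapshot(n)); print(n,camera_info(n))
E
```

```text
pics
0.0 [0.15738754 0.63004042 0.3027271 ] [ 0.08539473  0.70191672 -0.0872367   0.70171961] 1.0034528376593157
scene {'fx': 466.8575440235459, 'fy': 466.8575440235459, 'cx': 321.4269939389918, 'cy': 197.01430847049068, 'R': array([[ 0.74518957,  0.66670528,  0.01402006],
       [ 0.48164051, -0.52356027, -0.70278522],
       [-0.46121027,  0.53046085, -0.71126393]]), 't': array([-0.35876831, -0.21527423,  2.07408308])}
top {'fx': 397.3479239749143, 'fy': 397.3479239749143, 'cx': 311.50661916533846, 'cy': 194.28032473414336, 'R': array([[ 0.02462006, -0.99969343, -0.0026263 ],
       [-0.99413387, -0.02420621, -0.10541308],
       [ 0.10531719,  0.00520617, -0.99442505]]), 't': array([-0.08233346,  0.52136237,  1.34106561])}
wrist {'fx': 309.70691628693146, 'fy': 309.70691628693146, 'cx': 321.5100270981007, 'cy': 199.56747477584318, 'T_tool_cam': array([[-9.13526688e-05, -3.17527458e-01,  9.48249073e-01,
        -7.04107557e-02],
       [ 9.99999908e-01, -4.26012880e-04, -4.63149693e-05,
         3.01730424e-04],
       [ 4.18672593e-04,  9.48248982e-01,  3.17527468e-01,
        -8.17336852e-02],
       [ 0.00000000e+00,  0.00000000e+00,  0.00000000e+00,
         1.00000000e+00]])}
```

View pics/scene0.png

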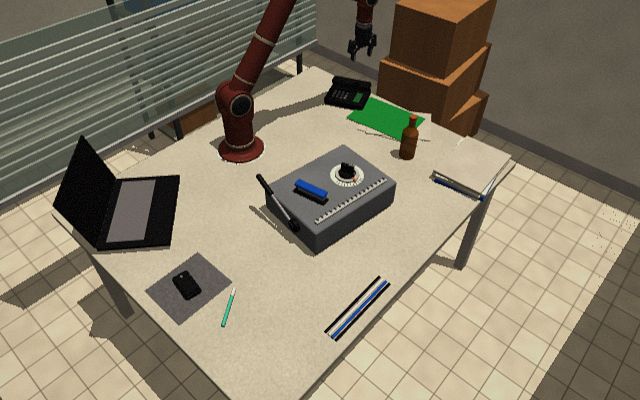

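View pics/top0.png

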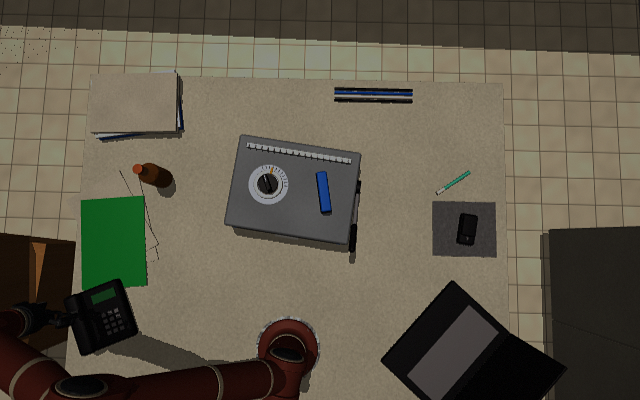

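View pics/wrist0.png

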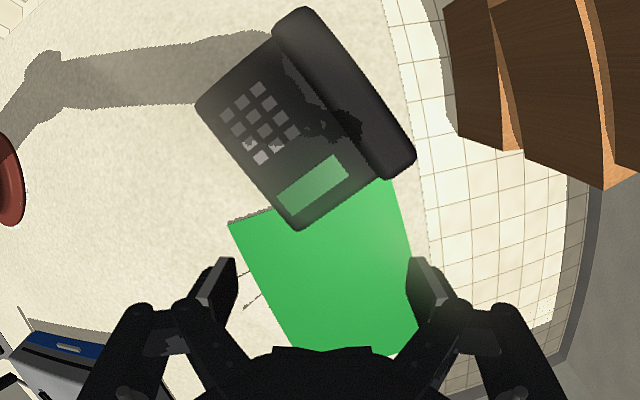

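The top view shows the dial at about (267,183), the orange pointer at about (270,170), and the stapler at (323,192). The bottle is at (152,175) and the mouse at (467,229). I'll zoom in and ray-cast.

```bash
cat > h.py <<'E'
from station import arm, snapshot, camera_info, ticket
import cv2, numpy as np
from scipy.spatial.transform import Rotation as Ro
def ray_fixed(n,u,v,z):
    c=camera_info(n); R=c["R"];t=c["t"]; o=-R.T@t
    d=R.T@np.array([(u-c["cx"])/c["fx"],(v-c["cy"])/c["fy"],1.])
    return o+d*(z-o[2])/d[2]
def ray_wrist(u,v,z,p,q):
    c=camera_info("wrist"); a=np.array([(u-c["cx"])/c["fx"],(v-c["cy"])/c["fy"]]); th=np.hypot(*a)
    d=np.array([*(a/max(th,1e-9)*np.sin(th)),np.cos(th)]); T=c["T_tool_cam"]
    R=Ro.from_quat(q).as_matrix(); o=np.array(p)+R@T[:3,3]; d=R@T[:3,:3]@d
    return o+d*(z-o[2])/d[2]
def quat(yaw):  # tool x down, tool y along (cos yaw, sin yaw)
    x=np.array([0,0,-1.]);y=np.array([np.cos(yaw),np.sin(yaw),0]);return Ro.from_matrix(np.c_[x,y,np.cross(x,y)]).as_quat()
E
python3 - <<'E'
from h import *
im=cv2.imread("pics/top0.png")
cv2.imwrite("pics/topz.png",cv2.resize(im[150:215,235:345],None,fx=7,fy=7,interpolation=cv2.INTER_CUBIC))
im=cv2.imread("pics/scene0.png")
cv2.imwrite("pics/scenez.png",cv2.resize(im[145:205,310:400],None,fx=8,fy=8,interpolation=cv2.INTER_CUBIC))
for u,v,z in [(268,183,.14),(152,175,.1),(323,192,.176),(242,135,.13),(361,153,.13),(225,224,.13),(349,244,.13)]: print(ray_fixed("top",u,v,z))
R=Ro.from_quat(arm.read_eef_rot()).as_matrix();print(R)
E
```

```text
[0.54388972 0.06861458 0.14      ]
[0.56639043 0.45480625 0.1       ]
[ 0.51538497 -0.10542152  0.176     ]
[0.69980665 0.15961512 0.13      ]
[ 0.64982287 -0.2260632   0.13      ]
[0.41125222 0.20098793 0.13      ]
[ 0.35817558 -0.19172399  0.13      ]
[[-4.77829780e-04  2.42250957e-01  9.70213505e-01]
 [-1.91544622e-03  9.70211614e-01 -2.42251428e-01]
 [-9.99998051e-01 -1.97414673e-03  4.22677194e-07]]
```

View pics/topz.png

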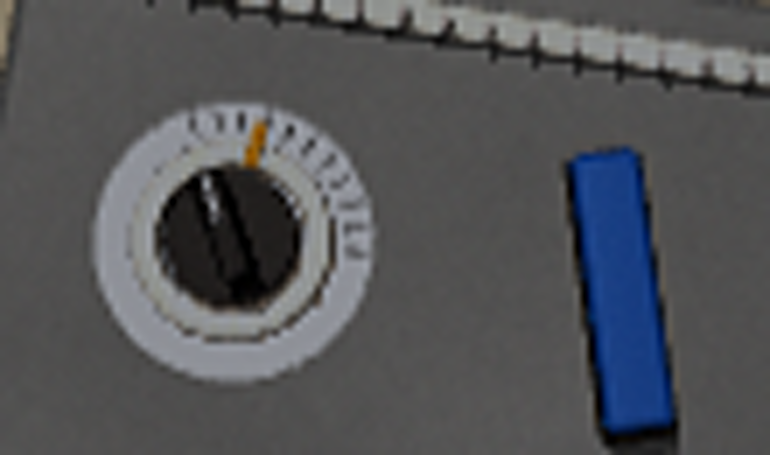

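View pics/scenez.png

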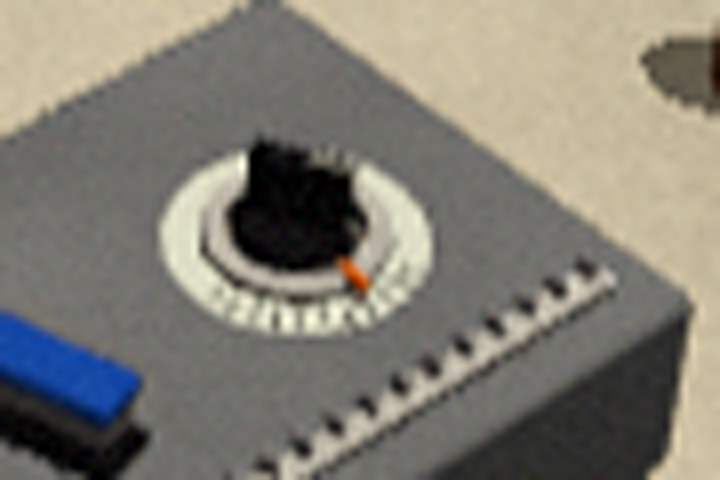

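Run:
```python
from h import *
c=np.array([0.543,0.068])
for yaw0 in [0.32+np.pi/2,0.32-np.pi/2]:
  for d in [0,.5,1.0,1.5]:
    for z in (.224,.24,.34):
      q=arm.ik([*c,z],quat(yaw0-d)); print(round(yaw0-d,2),z,None if q is None else np.round(q,2))
p=arm.read_tool_pos()
arm.line_to([p[0],p[1],0.42],0.25)
print(arm.read_joint_positions())
```

```text
1.89 0.224 [-0.13  0.55 -0.05  1.82  0.04  0.77  1.69]
1.89 0.24 [-0.14  0.53 -0.03  1.8   0.02  0.81  1.7 ]
1.89 0.34 [-0.23  0.42  0.1   1.67 -0.05  1.05  1.77]
1.39 0.224 [-0.21  0.55  0.06  1.82 -0.05  0.77  1.27]
1.39 0.24 [-0.22  0.53  0.08  1.81 -0.06  0.81  1.28]
1.39 0.34 [-0.3   0.42  0.2   1.68 -0.09  1.05  1.32]
0.89 0.224 [-0.28  0.56  0.18  1.83 -0.14  0.77  0.86]
0.89 0.24 [-0.29  0.54  0.2   1.81 -0.14  0.81  0.86]
0.89 0.34 [-0.36  0.43  0.29  1.68 -0.14  1.05  0.87]
0.39 0.224 [-0.36  0.57  0.3   1.83 -0.23  0.78  0.45]
0.39 0.24 [-0.37  0.55  0.32  1.81 -0.22  0.82  0.45]
0.39 0.34 [-0.43  0.44  0.39  1.68 -0.19  1.06  0.42]
-1.25 0.224 [-0.58  0.63  0.66  1.83 -0.51  0.85 -0.92]
-1.25 0.24 [-0.59  0.61  0.68  1.82 -0.49  0.88 -0.94]
-1.25 0.34 [-0.64  0.5   0.74  1.69 -0.37  1.1  -1.04]
-1.75 0.224 [-0.62  0.65  0.74  1.84 -0.57  0.88 -1.36]
-1.75 0.24 [-0.64  0.64  0.76  1.82 -0.55  0.91 -1.37]
-1.75 0.34 [-0.72  0.54  0.89  1.69 -0.46  1.13 -1.45]
-2.25 0.224 [-0.8   0.82  1.13  1.84 -0.86  1.07 -1.57]
-2.25 0.24 [-0.8   0.79  1.13  1.82 -0.82  1.08 -1.61]
-2.25 0.34 [-0.82  0.64  1.14  1.69 -0.61  1.22 -1.79]
-2.75 0.224 [-0.8   0.82  1.13  1.84 -0.86  1.07 -2.07]
-2.75 0.24 [-0.8   0.79  1.13  1.82 -0.82  1.08 -2.11]
-2.75 0.34 [-0.82  0.64  1.14  1.69 -0.61  1.22 -2.29]
[-1.35506534  0.54285753 -0.00844474  1.22711432  0.00441224  1.37235072
 -0.03717395]
```

Run:
```python
from h import *
arm.movep([0.53,0.067,0.36],quat(1.89))
p,q=arm.read_tool_pos(),arm.read_eef_rot()
im=snapshot("wrist"); cv2.imwrite("pics/w1.png",im); np.save("w1.npy",np.r_[p,q])
print(arm.read_time(),p,q,arm.read_ft_force())
cv2.imwrite("pics/w1z.png",cv2.resize(im[80:320,170:470],None,fx=2.5,fy=2.5,interpolation=cv2.INTER_CUBIC))
```

```text
3.225 [0.53000619 0.06816212 0.35993554] [-0.11280626  0.69800787  0.11325841  0.69802027] [0.74275088 0.04939014 0.28768641]
```

View pics/w1z.png

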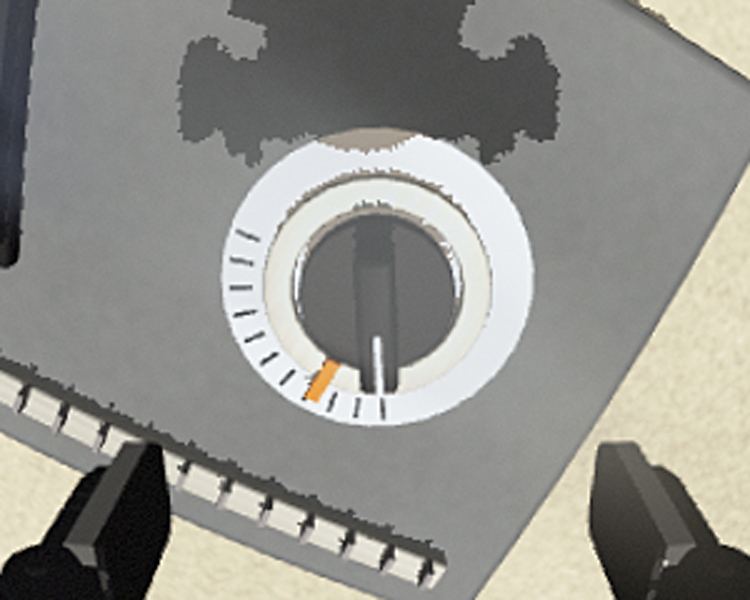

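Wrist view zoomed: the bar is upright at about column 376, with the white line at (377,338–392) pointing down. The pointer is at (322,381) and the dial centre near (378,280). Next I'll segment these and ray-cast.

```bash
cat > loc.py <<'E'
from h import *
def locate(im,p,q,ztop=.182,c0=None,dbg=False):
    hsv=cv2.cvtColor(im,cv2.COLOR_BGR2HSV)
    org=cv2.inRange(hsv,(5,120,120),(25,255,255))
    def cast(mask,z):
        v,u=np.nonzero(mask); return np.array([ray_wrist(a,b,z,p,q)[:2] for a,b in zip(u,v)])
    P=cast(org,.141)
    m=np.median(P,0); P=P[np.linalg.norm(P-m,axis=1)<.03]
    return P.mean(0),P
E
python3 - <<'E'
from loc import *
d=np.load("w1.npy");p,q=d[:3],d[3:];im=cv2.imread("pics/w1.png")
mk,P=locate(im,p,q); print("mark",mk,len(P),P.min(0),P.max(0))
U=lambda x,y:(170+x/2.5-.3,80+y/2.5-.3)
# disc edge points, z=.13 ; collar outer edge
def fit(P):
    A=np.c_[2*P,np.ones(len(P))];s=np.linalg.lstsq(A,(P**2).sum(1),rcond=None)[0];return s[:2],np.sqrt(s[2]+s[:2]@s[:2])
disc=[(222,285),(533,285),(262,170),(500,185),(262,380),(500,377),(378,426),(310,410),(440,410)]
for z in (.13,.133,.139): print("disc",z,fit(np.array([ray_wrist(*U(*a),z,p,q)[:2] for a in disc])))
print("knob skirt z .146",fit(np.array([ray_wrist(*U(*a),.146,p,q)[:2] for a in [(304,285),(453,285),(318,333),(440,333),(350,361),(405,361)]])))
for n,a in dict(l0=(376,340),l1=(379,391),tl=(361,391),tr=(397,391),bl=(357,265),br=(394,265),ftl=(357,218),ftr=(394,218)).items(): print(n,ray_wrist(*U(*a),.182,p,q)[:2])
E
```

```text
loc.py:9: RuntimeWarning: Mean of empty slice.
  return P.mean(0),P
  ret = um.true_divide(
Traceback (most recent call last):
ValueError: zero-size array to reduction operation minimum which has no identity
```

Run:
```python
import cv2
im=cv2.imread("pics/w1.png")[150:250,270:380]
im=cv2.convertScaleAbs(im,alpha=1.8,beta=0)
cv2.imwrite("pics/w1zz.png",cv2.resize(im,None,fx=6,fy=6,interpolation=cv2.INTER_NEAREST))
```

```text
(no output)
```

View pics/w1zz.png

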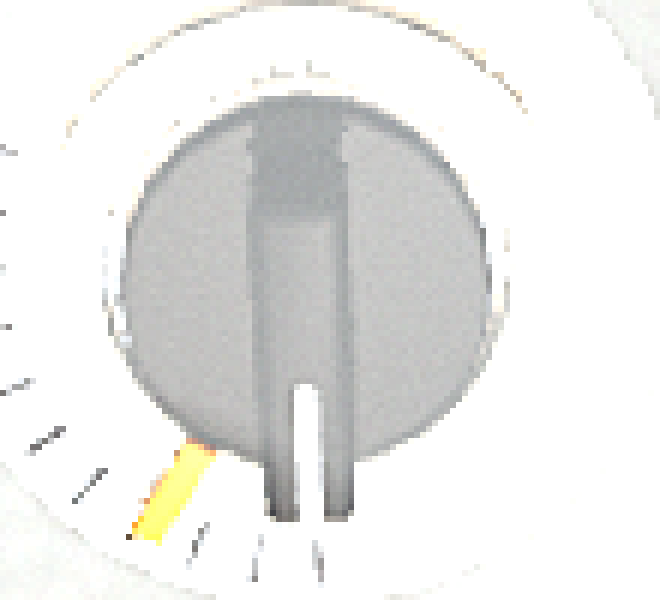

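Run:
```python
from h import *
d=np.load("w1.npy");p,q=d[:3],d[3:];im=cv2.imread("pics/w1.png")
hsv=cv2.cvtColor(im,cv2.COLOR_BGR2HSV)
roi=np.zeros(im.shape[:2],np.uint8);roi[215:250,285:315]=1
org=cv2.inRange(hsv,(8,130,150),(25,255,255))*roi
v,u=np.nonzero(org);P=np.array([ray_wrist(a,b,.141,p,q)[:2] for a,b in zip(u,v)]);print("mark",len(u),u.mean(),v.mean(),P.mean(0))
U=lambda x,y:(170+x/2.5-.3,80+y/2.5-.3)
V=lambda x,y:(270+x/6-.4,150+y/6-.4)
def fit(P):
    A=np.c_[2*P,np.ones(len(P))];s=np.linalg.lstsq(A,(P**2).sum(1),rcond=None)[0];return s[:2],np.sqrt(s[2]+s[:2]@s[:2])
disc=[(222,285),(533,285),(262,170),(500,185),(262,380),(500,377),(378,426),(310,410),(440,410)]
for z in (.13,.133,.139): print("disc",z,fit(np.array([ray_wrist(*U(*a),z,p,q)[:2] for a in disc])))
c,r=fit(np.array([ray_wrist(*V(*a),.146,p,q)[:2] for a in [(122,285),(490,285),(143,200),(468,200),(150,385),(460,385),(195,440),(410,440)]]));print("skirt",c,r)
W={n:ray_wrist(*V(*a),.182,p,q)[:2] for n,a in dict(l0=(306,385),l1=(312,520),tl=(268,520),tr=(352,520),bl=(260,215),br=(337,215)).items()}
for n in W: print(n,W[n])
for a,b in(("l0","l1"),("bl","tl"),("br","tr")): e=W[b]-W[a];print("yaw",np.arctan2(e[1],e[0]),np.hypot(*e))
print("bar centre",(W["tl"]+W["tr"]+W["bl"]+W["br"])/4)
m=P.mean(0)-c;print("pointer",np.hypot(*m),np.arctan2(m[1],m[0]))
print("top cam collar",ray_fixed("top",268.1,184.3,.139))
```

```text
mark 96 298.3125 231.79166666666666 [0.58511743 0.06179098]
disc 0.13 (array([0.5421169 , 0.07161758]), np.float64(0.064639123354488))
disc 0.133 (array([0.54122205, 0.07132732]), np.float64(0.06399345523645869))
disc 0.139 (array([0.53943235, 0.07074679]), np.float64(0.06270211900039514))
skirt [0.54279453 0.07176204] 0.03018783379097677
l0 [0.54389976 0.07234955]
l1 [0.56392051 0.07990697]
tl [0.56596959 0.07374806]
tr [0.5620687  0.08550983]
bl [0.52189553 0.05833122]
br [0.51852863 0.06848617]
yaw 0.36094268323513556 0.021399646977313877
yaw 0.33649126700114856 0.046692629410121075
yaw 0.37271365786711674 0.04674978234121856
bar centre [0.54211561 0.07151882]
pointer 0.04348159980161204 -0.23137567564033393
top cam collar [0.53987373 0.06826348 0.139     ]
```

Run:
```python
from h import *
C=[0.5423,0.0716]; Q=quat(0.355+np.pi/2)
arm.movep([*C,0.30],Q)
arm.line_to([*C,0.226],0.08)
print(arm.read_time(),arm.read_tool_pos(),arm.read_ft_force())
arm.move_gripper(0.0,40)
arm.pause(.2)
print(arm.read_time(),arm.read_tool_pos(),arm.read_ft_force(),arm.read_wrist_torque(),arm.read_opening())
cv2.imwrite("pics/w2.png",snapshot("wrist"))
```

```text
4.6583 [0.54267464 0.07160613 0.22654027] [ 0.34984966 -0.96985313 -0.52748627]
5.5083 [0.54240204 0.0713859  0.2260583 ] [-0.33504766 -1.11542878  0.96010372] [-0.18295733 -0.06536871  0.00171076] 0.1557952625850905
```

View pics/w2.png

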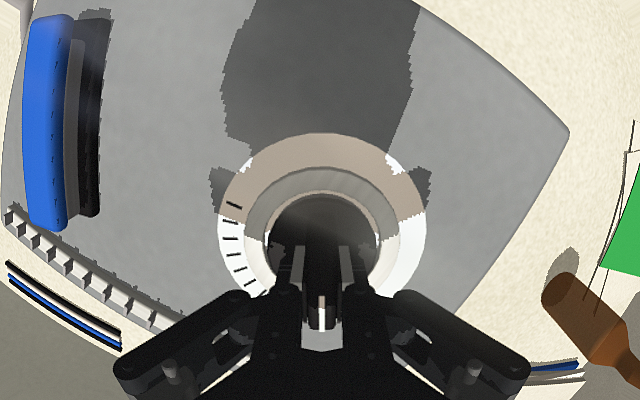

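The wrist view shows the bar pinched centrally between the pads (white line at (322,312)), with negligible side load. Now I'll pull it up.

Run:
```python
from h import *
C=[0.5423,0.0716]; Q=quat(0.355+np.pi/2)
for z in (.228,.230,.232,.234,.2360):
    arm.line_to([*C,z],0.02,Q)
    print(round(arm.read_time(),2),np.round(arm.read_tool_pos(),4),np.round(arm.read_ft_force(),2),np.round(arm.read_wrist_torque(),2))
arm.pause(.15)
print(arm.read_ft_force(),arm.read_opening())
cv2.imwrite("pics/s3.png",cv2.resize(snapshot("scene")[125:215,290:420],None,fx=6,fy=6,interpolation=cv2.INTER_CUBIC))
```

```text
5.81 [0.5424 0.0714 0.2279] [ 1.25 -0.89 -2.3 ] [-0.27 -0.28  0.02]
6.06 [0.5424 0.0714 0.23  ] [ 1.57 -1.18 -2.19] [-0.29 -0.31  0.  ]
6.31 [0.5423 0.0714 0.2322] [ 2.06 -2.68 -1.91] [-0.36 -0.3   0.09]
6.56 [0.5424 0.0714 0.2343] [ 1.8  -1.58 -2.06] [-0.44 -0.29  0.03]
6.81 [0.5424 0.0714 0.2363] [ 0.54 -3.24 -2.47] [-0.44 -0.26  0.02]
[ 1.31029714 -1.96676749 -1.57343935] 0.15174325821723791
```

View pics/s3.png

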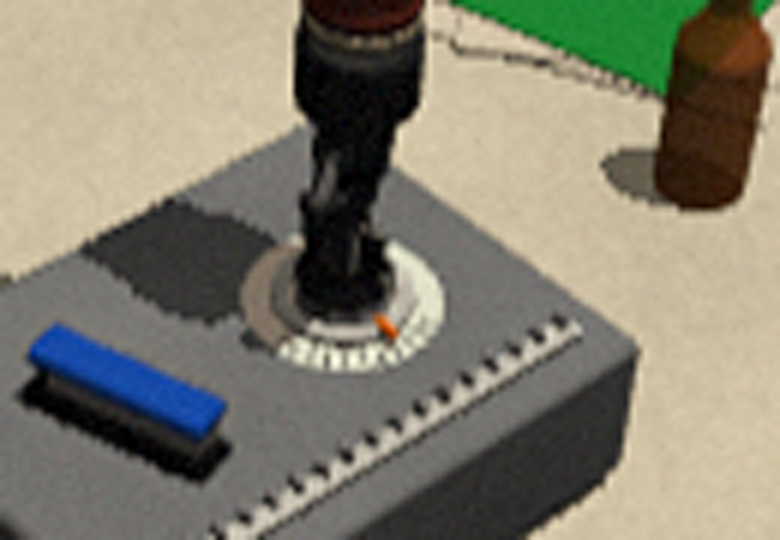

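Force in z settled at about −2 N, which matches sliding friction with no slip. Now I'll turn to the pointer in small steps, watching the twist.

Run:
```python
from h import *
C=[0.5423,0.0716]; Y=0.355+np.pi/2; z=.236
base=arm.read_wrist_torque()
for a in (.05,.1,.25,.4,.54,.63):
    arm.movep([*C,z],quat(Y-a))
    p=arm.read_tool_pos();R=Ro.from_quat(arm.read_eef_rot()).as_matrix()
    print(a,round(arm.read_time(),2),np.round(p,4),"yaw",round(Y-np.arctan2(R[1,1],R[0,1]),3),np.round(arm.read_ft_force(),2),np.round(arm.read_wrist_torque(),2))
    if abs(arm.read_wrist_torque()[2]-base[2])>.4: print("STOP");break
cv2.imwrite("pics/w4.png",snapshot("wrist"))
cv2.imwrite("pics/t4.png",cv2.resize(snapshot("top")[150:215,235:345],None,fx=7,fy=7,interpolation=cv2.INTER_CUBIC))
```

```text
0.05 7.26 [0.5424 0.0714 0.2362] yaw 0.049 [ 0.42 -1.31  0.73] [-0.64 -0.15 -0.06]
0.1 7.51 [0.5424 0.0714 0.2362] yaw 0.099 [ 0.3  -3.76  1.54] [-0.69 -0.14 -0.02]
0.25 7.76 [0.5424 0.0714 0.2362] yaw 0.246 [ 1.13 -2.69  1.7 ] [-0.77 -0.15  0.02]
0.4 8.01 [0.5424 0.0714 0.2361] yaw 0.394 [ 0.18 -3.3   1.01] [-0.81 -0.16 -0.05]
0.54 8.26 [0.5424 0.0714 0.236 ] yaw 0.534 [ 0.99 -3.52  1.41] [-0.82 -0.23  0.05]
0.63 8.51 [0.5424 0.0715 0.236 ] yaw 0.625 [ 0.58 -4.3   0.51] [-0.83 -0.21 -0.02]
```

View pics/w4.png

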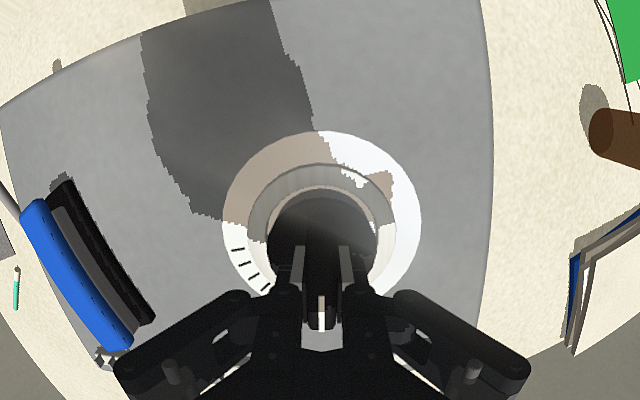

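```bash
cat >> h.py <<'E'
C=[0.5423,0.0716]; Y=0.355+np.pi/2
def fz(n=6):
    r=[]
    for _ in range(n): r.append(arm.read_ft_force()[2]); arm.pause(.01)
    return np.mean(r),np.std(r)
E
python3 - <<'E'
from h import *
a=.625
for z in (.2345,.233,.232,.2315,.231,.2305,.230,.2296):
    arm.line_to([*C,z],0.01,quat(Y-a))
    f=fz();print(z,round(arm.read_time(),2),np.round(arm.read_tool_pos()[2],5),np.round(f,2))
    if f[0]>8: print("STOP");break
E
```

```text
0.2345 8.96 0.2345 [1.15 0.54]
0.233 9.31 0.23291 [0.87 0.48]
0.232 9.61 0.23193 [0.92 0.26]
0.2315 9.91 0.23152 [1.67 0.14]
0.231 10.21 0.23112 [2.77 0.3 ]
0.2305 10.51 0.23099 [5.52 0.46]
0.23 10.81 0.23088 [7.49 0.53]
0.2296 11.11 0.23078 [9.37 0.38]
STOP
```

Contact is at z≈0.231 (pull 5 mm), as expected. I'll ease to a light pressure and slide clockwise.

```bash
cat > feel.py <<'E'
from h import *
import sys
a0,a1,z=map(float,sys.argv[1:4])
b=None; a=a0
while a<=a1+1e-9:
    arm.movep([*C,z],quat(Y-a)); arm.pause(.03)
    f=fz(5);p=arm.read_tool_pos();R=Ro.from_quat(arm.read_eef_rot()).as_matrix();t=arm.read_wrist_torque()[2]
    print(round(a,3),"act",round(Y-np.arctan2(R[1,1],R[0,1]),3),"t",round(arm.read_time(),2),"z",round(p[2]*1e3,2),"fz",np.round(f,2),"tz",round(t,2),flush=True)
    if b is None: b=(f[0],p[2])
    if f[0]<b[0]-2.5 or p[2]<b[1]-.0005: print("DROP");break
    if f[0]>11 or abs(t)>.6: print("HARD");break
    a+=.02
E
python3 feel.py .625 .80 .2301
```

```text
0.625 act 0.625 t 11.43 z 230.85 fz [6.62 0.4 ] tz 0.03
0.645 act 0.645 t 11.76 z 230.85 fz [7.4  0.56] tz 0.02
0.665 act 0.665 t 12.08 z 230.82 fz [7.01 0.5 ] tz -0.02
0.685 act 0.685 t 12.41 z 230.79 fz [6.49 0.33] tz 0.04
0.705 act 0.705 t 12.73 z 230.69 fz [6.08 0.62] tz -0.02
0.725 act 0.725 t 13.06 z 230.65 fz [6.24 0.59] tz -0.02
0.745 act 0.745 t 13.38 z 230.66 fz [5.87 0.42] tz -0.01
0.765 act 0.765 t 13.71 z 230.59 fz [5.96 0.72] tz 0.02
0.785 act 0.785 t 14.03 z 230.61 fz [5.96 0.41] tz 0.02
```

```bash
python3 feel.py .805 1.08 .2300
```

```text
0.805 act 0.805 t 14.36 z 230.52 fz [6.02 0.47] tz -0.01
0.825 act 0.825 t 14.68 z 230.51 fz [5.73 0.52] tz 0.01
0.845 act 0.845 t 15.01 z 230.5 fz [5.85 0.5 ] tz 0.02
0.865 act 0.865 t 15.33 z 230.47 fz [5.94 0.59] tz 0.01
0.885 act 0.885 t 15.66 z 230.48 fz [5.63 0.12] tz 0.06
0.905 act 0.905 t 15.98 z 230.46 fz [5.73 0.58] tz 0.01
0.925 act 0.925 t 16.31 z 230.42 fz [5.36 0.4 ] tz 0.02
0.945 act 0.946 t 16.63 z 230.3 fz [4.53 0.47] tz -0.01
0.965 act 0.967 t 16.96 z 229.88 fz [2.74 0.27] tz 0.0
DROP
```

The force fell and z sank at a≈0.965. The key is entering the notch, so I'll centre slightly and press down gently.

Run:
```python
from h import *
a=.985
def rep(tag):
    f=fz();print(tag,round(arm.read_time(),2),"z",round(arm.read_tool_pos()[2]*1e3,2),"fz",np.round(f,2),"ft",np.round(arm.read_ft_force()[:2],1),"tz",round(arm.read_wrist_torque()[2],2),flush=True);return f[0]
arm.movep([*C,.230],quat(Y-a));rep("rot")
for z in (.2296,.2292,.2287,.228,.2273,.2267,.2262,.2258,.2254):
    arm.line_to([*C,z],0.01,quat(Y-a))
    if rep(z)>8.5: print("STOP");break
```

```text
rot 17.26 z 229.76 fz [2.39 0.57] ft [ 1.8 -4.8] tz -0.03
0.2296 17.56 z 229.32 fz [1.99 0.49] ft [ 0.5 -5.4] tz 0.0
0.2292 17.86 z 228.9 fz [1.83 0.41] ft [ 1.4 -4.5] tz -0.01
0.2287 18.16 z 228.4 fz [2.   0.63] ft [ 1.3 -5.5] tz 0.01
0.228 18.46 z 227.65 fz [1.58 0.43] ft [ 1.7 -5.3] tz -0.01
0.2273 18.76 z 226.95 fz [1.54 0.14] ft [ 1.4 -5.5] tz -0.01
0.2267 19.06 z 226.39 fz [1.54 0.28] ft [ 1.8 -4.4] tz -0.06
0.2262 19.36 z 226.03 fz [2.7  0.44] ft [ 0.6 -4.2] tz -0.01
0.2258 19.66 z 225.84 fz [3.87 0.52] ft [ 0.8 -4.9] tz -0.05
0.2254 19.96 z 225.61 fz [4.55 0.29] ft [ 0.9 -4.4] tz 0.02
```

The key reached the floor at z≈226 (pull ≈ 0) with light force. I'll release, retreat and check.

Run:
```python
from h import *
Q=quat(Y-.985)
arm.move_gripper(0.8)
arm.line_to([*C,.30],0.1,Q)
arm.movep([0.53,0.067,0.36],quat(1.89))
arm.pause(.2)
p,q=arm.read_tool_pos(),arm.read_eef_rot();im=snapshot("wrist");cv2.imwrite("pics/w5.png",im);np.save("w5.npy",np.r_[p,q])
print(arm.read_time(),p,q,arm.read_ft_force(),arm.read_opening())
cv2.imwrite("pics/w5zz.png",cv2.resize(cv2.convertScaleAbs(im[150:250,270:380],alpha=1.8),None,fx=6,fy=6,interpolation=cv2.INTER_NEAREST))
cv2.imwrite("pics/s5.png",snapshot("scene"))
```

```text
22.4417 [0.52981297 0.06719279 0.35912589] [-0.1122773   0.69877473  0.11213549  0.6975194 ] [-0.3507133   0.22083917  0.28100811] 0.7991760753017533
```

View pics/w5zz.png

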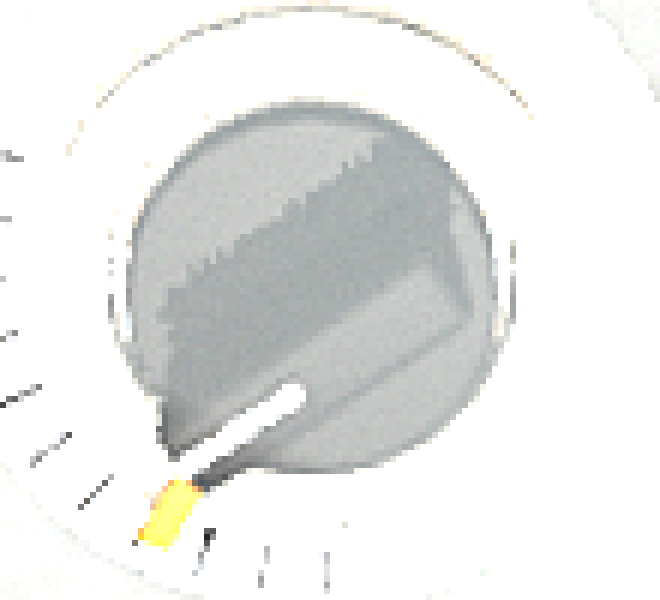

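View pics/s5.png

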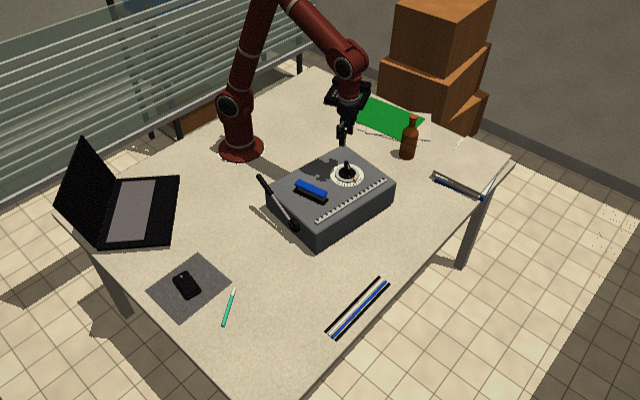

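The white line runs from (298,390) to about (180,468) in the zoom, clockwise past the pointer at (170,512). Bystanders look unmoved. Now a numeric check of angle and height.

Run:
```python
from h import *
V=lambda x,y:(270+x/6-.4,150+y/6-.4)
d=np.load("w5.npy");p,q=d[:3],d[3:]
for z in (.182,.187):
    l0,l1=[ray_wrist(*V(*a),z,p,q)[:2] for a in ((298,390),(182,466))]
    e=l1-l0;y=np.arctan2(e[1],e[0]);print(z,"yaw",y,"past pointer",-.231-y,"turn",.355-y,np.hypot(*e))
    # bar top face corners (near line end -> far end)
    B=np.array([ray_wrist(*V(*a),z,p,q)[:2] for a in ((172,455),(205,487),(465,318),(430,268))]);print("bar centre",B.mean(0), "len",np.hypot(*(B[:2].mean(0)-B[2:].mean(0))))
# bystander diff in scene
a=cv2.imread("pics/scene0.png");b=cv2.imread("pics/s5.png")
for n,(x0,y0,x1,y1) in dict(mouse=(165,265,210,305),bottle=(395,110,425,162)).items(): print(n,cv2.absdiff(a,b)[y0:y1,x0:x1].mean())
for n,lo,hi in (("blue",(105,150,60),(125,255,255)),):
    for i in (a,b):
        m=cv2.inRange(cv2.cvtColor(i,cv2.COLOR_BGR2HSV),lo,hi)[170:210,285:335];v,u=np.nonzero(m);print(n,len(u),u.mean(),v.mean())
```

```text
0.182 yaw -0.6396277731521413 past pointer 0.40862777315214127 turn 0.9946277731521412 0.020665765761368013
bar centre [0.54251117 0.07232649] len 0.04598261671829317
0.187 yaw -0.6396277731521419 past pointer 0.40862777315214194 turn 0.9946277731521419 0.02024858214700099
bar centre [0.54069193 0.07171128] len 0.04505435717726755
mouse 3.36
bottle 3.257905982905983
blue 230 25.791304347826088 18.221739130434784
blue 229 25.75545851528384 18.187772925764193
```

Run:
```python
from station import arm,ticket
print(arm.read_time(),arm.read_dq()); ticket.finish_job()
```

```text
22.4917 [-0.00035576 -0.00370984 -0.00123247 -0.00291948  0.00202111  0.00072734
  0.00187352]
the job is handed in; nothing more can be done
```

The margin dial is reset, and I handed the job in at 22.5 s; no verdict was reported.

**What I did:** I pulled the knob up 10 mm and turned it clockwise to the pointer, about 0.59 rad from the start. I lowered the key onto the seat, which it met at 5 mm as expected, and slid on clockwise at about 6 N wrist force. At about 0.965 rad the force fell to 2.7 N and the key started into the notch. I moved to 0.985 rad and pressed the knob down, meeting the floor at the same tool height as in the lock. Then I let go and raised the gripper clear.

**Last checks:**
- **Angle:** the white line points 0.41 rad past the pointer, inside the allowed range and towards its upper end.
- **Height:** I judged "fully home" from the tool height and the force rise at the floor. The wrist view agrees only to about 2 mm.
- **Force:** the highest wrist force I read while pressing was 9.4 N, on the seat (4.6 N in the notch). Turning took almost no torque.
- **Bystanders:** the stapler's image position did not change, and the mouse and bottle areas differ only slightly from the first picture. The gripper reads no contact.

No check failed or disagreed beyond about 1 mm or 0.01 rad.

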